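Put the washed squeegees away

ROBOT

A 7-joint arm with a two-finger parallel gripper is mounted at the origin on the work surface. World frame = base frame: x ahead of the robot, y to its left, z up, the work surface at z = 0. Lengths are in m, angles in rad, forces in N, time in s.
With the tool pointing down it reaches from about 0.425 to 0.875 m from the base axis. Payload 4.7 kg.
Tool frame: the origin (TCP) lies midway between the tips of the shut fingers; the grasp point (between the pads) lies 19 mm behind it; z points along the fingers, y is the line along which they close (so a half turn about z gives the same grasp; the last joint's range is limited). The gripper opens to 87 mm and grips with 3 to 60 N. Pads are 19 mm wide; open, the fingers measure 117 mm over their backs; the gripper's body (75 mm by 190 mm) begins 51 mm behind the grasp point.
Start: joints at [1.273, 0.321, -0.07, 1.45, 0.023, 1.371, -0.057], TCP at [0.199, -0.619, 0.223] pointing down, gripper open.
Joint ranges: [-2.86, 2.86], [-0.3, 2.09], [-1.38, 1.24], [0.06, 2.45], [-1.56, 4.7], [0.09, 2.05], [-2.69, 2.69]. Speed limits (rad/s): [2.57, 2.57, 3.14, 3.14, 3.14, 3.14, 3.14].

INTERFACE

Orientations are given as a rotation vector (axis times angle).
In Python, from bench import arm gives the robot as it stands. The module is installed in compiled form; this text tells all that it offers.
- The arm moves only by the shell command python3 -m creep FILE [FORCE], which reads ROWS from the file FILE. ROWS is 1 to 10 rows, parted by semicolons, with the numbers parted by commas; each row has 7 numbers: dx, dy, dz in cm, then a rotation vector rx, ry, rz in units of 0.25 rad, then the finger opening in m; each row is the pose to reach, as a shift and turn from the pose commanded when the command began, along the tool's axes at that moment; what a row does not reach only later rows make up. A row lasts 1/12 s, in which the tool goes at most 0.0417 m and 0.125 rad, less where a joint would pass 70% of its speed; a pose out of reach is approached as far as the arm can. The fingers move at their own pace and stop on an object; FORCE is the grip in N (left out, the last holds). Time passes only in rows, so rows that do not move let the fingers close. It prints the time, the measured TCP pose, the force, the opening and the grip force at its end. Input that does not fit is refused with a message, and nothing moves.
- arm.state(): the state, without advancing time (a new reading comes with each control period).
- arm.snapshot(name): name is "side" or "top"; returns (picture, depth): 400x640x3 uint8, blue, green, red; 400x640 float32, m along the optical axis (not along the pixel's ray), 0 where there is no reading.
- arm.camera_info(name): a dict with "vertical_fov" (degrees; the focal length in pixels is half the picture's height over the tangent of half this angle, whatever the lens; pixels are square), "cx", "cy" (the principal point, pixels), "world_to_cam" (4x4, takes a point from world to camera coordinates). Camera axes: x right, y down, z forward; pixel columns grow to the right and rows downward; lengths in m; the calibration is good to about 2 mm. A picture is of the moment at which its call begins. camera_info takes no time and is no camera call.
- arm.hand_in(): hands the job in; it is judged then, once.
The state is a dict: "time": time; "joint_positions": joint angles; "joint_vel": joint speeds; "effort": joint torques, N m; "eef_pos": TCP position; "tool_rot": TCP orientation; "force": force on the tool from outside, world axes, zero at the start; "torque": the same for the moment, N m; "gripper_width": finger opening in m; "grasp_force": force on a finger pad.
Only numpy, scipy, OpenCV 4.12 (cv2) and the standard library are available. Lean on these libraries where they do the work, as an engineer would, in place of code of your own. Each camera call takes 0.05 s, during which the arm holds its last target. There are 200 camera calls.

TASK

The four squeegees have dripped dry: move them from the drip rack to the storage board, each into the holder made for its length, seated down on both end brackets with the grip up. Set them in rather than dropping them, and leave the small ink tin and the ink jar between the racks standing where they are.

Things in the scene. Friction and masses are not known exactly. Their poses are not given: they have to be found in the camera images.
- squeegee_short: The shortest of the four squeegees: wood grip on aluminium strip, both 90 mm long, 24 mm thick, 25 to 85 above the origin; below hangs an amber blade 8 thick, 50 long. Origin: middle of blade's bottom edge; x along, y across, z up. Ends alike. About 170 g. Starts blade down across the drip rack (steel tray, slotted rails 65 high, slots 14 wide, 66 apart), origin 40 above bench.
- squeegee_medium: The second shortest of the four squeegees: wood grip on aluminium strip, both 118 mm long, 24 mm thick, 25 to 85 above the origin; below hangs an amber blade 8 thick, 78 long. Origin: middle of blade's bottom edge; x along, y across, z up. Ends alike. About 200 g. Starts blade down across the drip rack (steel tray, slotted rails 65 high, slots 14 wide, 66 apart), origin 40 above bench.
- squeegee_long: The second longest of the four squeegees: wood grip on aluminium strip, both 146 mm long, 24 mm thick, 25 to 85 above the origin; below hangs an amber blade 8 thick, 106 long. Origin: middle of blade's bottom edge; x along, y across, z up. Ends alike. About 240 g. Starts blade down across the drip rack (steel tray, slotted rails 65 high, slots 14 wide, 66 apart), origin 40 above bench.
- squeegee_longest: The longest of the four squeegees: wood grip on aluminium strip, both 174 mm long, 24 mm thick, 25 to 85 above the origin; below hangs an amber blade 8 thick, 134 long. Origin: middle of blade's bottom edge; x along, y across, z up. Ends alike. About 280 g. Starts blade down across the drip rack (steel tray, slotted rails 65 high, slots 14 wide, 66 apart), origin 40 above bench.
- holder_short: Fixed holder for the 90 mm squeegee, in a row of four 66 mm apart on plywood: 4 mm floor strip, bracket at each end. Origin: strip's underside centre; x bracket to bracket, z up. End stops 102 mm apart, 64 high; ledges 45 up reach 18 inwards, between cheeks 32 apart. Grip's strip rests on the ledges, blade hangs between: seated squeegee's origin is 20 above this origin. Either way round.
- holder_medium: Fixed holder for the 118 mm squeegee, in a row of four 66 mm apart on plywood: 4 mm floor strip, bracket at each end. Origin: strip's underside centre; x bracket to bracket, z up. End stops 130 mm apart, 64 high; ledges 45 up reach 18 inwards, between cheeks 32 apart. Grip's strip rests on the ledges, blade hangs between: seated squeegee's origin is 20 above this origin. Either way round.
- holder_long: Fixed holder for the 146 mm squeegee, in a row of four 66 mm apart on plywood: 4 mm floor strip, bracket at each end. Origin: strip's underside centre; x bracket to bracket, z up. End stops 158 mm apart, 64 high; ledges 45 up reach 18 inwards, between cheeks 32 apart. Grip's strip rests on the ledges, blade hangs between: seated squeegee's origin is 20 above this origin. Either way round.
- holder_longest: Fixed holder for the 174 mm squeegee, in a row of four 66 mm apart on plywood: 4 mm floor strip, bracket at each end. Origin: strip's underside centre; x bracket to bracket, z up. End stops 186 mm apart, 64 high; ledges 45 up reach 18 inwards, between cheeks 32 apart. Grip's strip rests on the ledges, blade hangs between: seated squeegee's origin is 20 above this origin. Either way round.
- ink_tin: Small closed ink tin, 52 mm across, about 55 mm high, standing on the bench in the gap between the two racks; origin at the centre of its underside, z up.
- ink_jar: Small closed jar with a black lid, 48 mm across, about 65 mm high, standing on the bench in the same gap; origin at the centre of its underside, z up.

How it is judged:
By the outcome, as a careful person would: the job done as asked, in the order asked, and still so for the second after the job is handed in, with the robot touching nothing.
It also fails if it takes over 115 s, if anything falls off the work surface, if the arm or the gripper's body presses on something with over 40 N, if the wrist force passes 120 N, or if a joint passes its speed limit or range.

## Working session

There is one attempt and no reset: what is moved stays moved. The work goes in short steps, Python scripts to look and compute and a shell command to move; the robot and the scene stay as the last step left them, time stands still between calls to the robot, and variables do not carry over. Pictures are saved under pics/ and viewed, at most 14 in all, crops included, and the job is handed in when it is done.

```bash
mkdir -p pics
python3 - <<'E'
from bench import arm
import cv2,numpy as np
for n in("side","top"):
    p,d=arm.snapshot(n); cv2.imwrite(f"pics/{n}0.png",p); np.save(f"pics/{n}0.npy",d)
    i=arm.camera_info(n); print(n,i, (d>0).mean())
print(arm.state())
E
```

```text
side {'vertical_fov': 45.988793117302905, 'cx': 314.9454740367091, 'cy': 191.92121226617323, 'world_to_cam': array([[-0.94376973, -0.33059722, -0.00204355,  0.51296431],
       [-0.21732888,  0.62505217, -0.74971857,  0.16848953],
       [ 0.2491322 , -0.70711757, -0.66175364,  0.94121558],
       [ 0.        ,  0.        ,  0.        ,  1.        ]])} 0.9961328125
top {'vertical_fov': 44.62619052878115, 'cx': 324.32369783729513, 'cy': 202.61531395264677, 'world_to_cam': array([[-0.02525187, -0.99957988,  0.01422726,  0.002617  ],
       [-0.98784058,  0.02276632, -0.15379426,  0.54795072],
       [ 0.15340574, -0.01793786, -0.98800046,  0.92290487],
       [ 0.        ,  0.        ,  0.        ,  1.        ]])} 0.99586328125
{'time': 0.1, 'joint_positions': array([ 1.27309895,  0.32177454, -0.07007189,  1.45156424,  0.02260349,
        1.37078476, -0.05688069]), 'joint_vel': array([ 0.00037705, -0.00160151,  0.00112118, -0.00314268, -0.0010985 ,
        0.00095341, -0.00044786]), 'effort': array([ 3.32380114e-05, -4.92570949e+01, -4.05798666e-01, -3.13396311e+01,
       -6.42091711e-02,  3.95317865e-02,  8.52245557e-05]), 'eef_pos': array([ 0.19919316, -0.61820453,  0.22154847]), 'tool_rot': array([-3.10179977e+00, -4.87579690e-01,  5.79850781e-04]), 'force': array([-0.38338167,  0.70112419,  0.19272666]), 'torque': array([ 0.03768793, -0.03141973,  0.00328065]), 'grasp_force': 0.0, 'gripper_width': 0.08676730703757234}
```

View pics/top0.png

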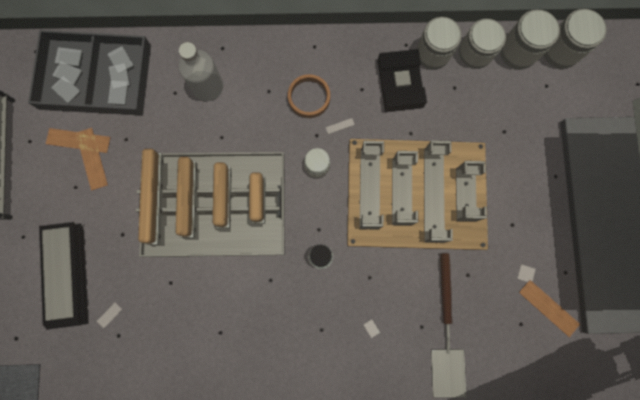

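View pics/side0.png

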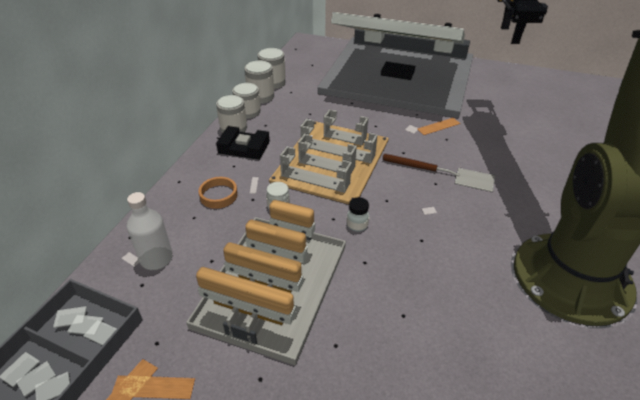

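The top view shows the four grips at columns 148, 184, 220 and 256 (longest to short). The holders are long (371), medium (403), longest (435) and short (469). The tin is at (317,162) and the jar at (320,256). The side view agrees.

```bash
cat > h.py <<'E'
import numpy as np,cv2
from bench import arm
def cam(n):
    i=arm.camera_info(n); f=200/np.tan(np.radians(i["vertical_fov"])/2)
    T=np.linalg.inv(i["world_to_cam"]); return f,i["cx"],i["cy"],T
def cloud(n,d):
    f,cx,cy,T=cam(n); v,u=np.mgrid[:400,:640]
    P=np.stack([(u-cx)/f*d,(v-cy)/f*d,d],-1)
    return P@T[:3,:3].T+T[:3,3]
def onplane(n,uv,z):
    f,cx,cy,T=cam(n); uv=np.atleast_2d(uv)
    r=np.c_[(uv[:,0]-cx)/f,(uv[:,1]-cy)/f,np.ones(len(uv))]@T[:3,:3].T
    return T[:3,3]+r*((z-T[2,3])/r[:,2])[:,None]
E
python3 - <<'E'
from h import *
np.set_printoptions(precision=4,suppress=True)
for n in("top","side"):
    p=cv2.imread(f"pics/{n}0.png"); d=np.load(f"pics/{n}0.npy"); W=cloud(n,d)
    hsv=cv2.cvtColor(p,cv2.COLOR_BGR2HSV)
    m=(cv2.inRange(hsv,(5,90,60),(22,255,255))>0)&(W[...,2]>.085)&(W[...,2]<.16)&(W[...,1]>0)
    k,l,s,c=cv2.connectedComponentsWithStats(m.astype(np.uint8))
    print(n,"bench z",np.median(W[300:330,180:300,2]))
    for j in range(1,k):
        if s[j,4]<150: continue
        q=W[l==j]; zt=np.percentile(q[:,2],90); t=q[q[:,2]>zt-.008]
        r=cv2.minAreaRect((t[:,:2]*1000).astype(np.float32))
        print("grip",s[j,4],"ztop",zt,"rect",r[0],r[1],r[2])
    # board
    inb=(W[...,1]<-.03)&(W[...,1]>-.36)&(W[...,0]>.4)&(W[...,0]<.75)
    w=inb&(cv2.inRange(hsv,(8,60,60),(25,255,255))>0)&(W[...,2]<.04)
    print("plywood z",np.percentile(W[w][:,2],[10,50,90]))
    m=inb&(W[...,2]>.055)&(W[...,2]<.11)
    k,l,s,c=cv2.connectedComponentsWithStats(m.astype(np.uint8))
    for j in range(1,k):
        if s[j,4]<15: continue
        q=W[l==j]; print(" br",s[j,4],"x",q[:,0].min(),q[:,0].max(),"y",q[:,1].min(),q[:,1].max(),"z",np.percentile(q[:,2],[50,95]))
p=cv2.imread("pics/top0.png");cv2.imwrite("pics/c1.png",cv2.resize(p[130:260,340:500],None,fx=4.6,fy=4.6,interpolation=cv2.INTER_CUBIC))
E
```

```text
top bench z 2.0376290436219247e-05
grip 1408 ztop 0.12602341524136706 rect (557.3382568359375, 312.6145324707031) (23.357955932617188, 170.7458953857422) 89.38150024414062
grip 1091 ztop 0.12606092399178537 rect (555.3798828125, 246.9163055419922) (23.40907096862793, 142.07810974121094) 89.08777618408203
grip 808 ztop 0.12596082955971774 rect (556.3685913085938, 181.05824279785156) (23.621910095214844, 114.38933563232422) 89.17608642578125
grip 604 ztop 0.12610410780984657 rect (550.3359985351562, 115.75559997558594) (23.859277725219727, 86.73615264892578) 89.70101165771484
plywood z [0.0089 0.0114 0.0141]
 br 259 x 0.6392318928505996 0.6629984669334733 y -0.12793558991617257 -0.0882081177621652 z [0.063 0.077]
 br 275 x 0.6371029028960056 0.6622497667731799 y -0.26100444006979295 -0.2201184202464575 z [0.0644 0.0769]
 br 275 x 0.6176684523070153 0.6418140161643572 y -0.19383833414665072 -0.15311744578039965 z [0.0629 0.0768]
 br 286 x 0.5949857078589776 0.619484426761147 y -0.3254338813753687 -0.28286301337960956 z [0.0643 0.0767]
 br 260 x 0.5063182870035626 0.5305231374166539 y -0
[... 954 characters left out ...]
9.63960266113281
plywood z [0.008  0.011  0.0135]
 br 144 x 0.5973257339362522 0.6213421527801152 y -0.32619908836304723 -0.28294152617692414 z [0.0668 0.0751]
 br 136 x 0.508015468308327 0.5328729074915369 y -0.3227166849376 -0.27699322201093035 z [0.0674 0.0759]
 br 322 x 0.6195591052801313 0.6629568138444452 y -0.26287015186607365 -0.14862999161490187 z [0.0665 0.0759]
 br 151 x 0.4661985448051876 0.4913969997765355 y -0.2535640294369308 -0.20840200077655513 z [0.0675 0.0763]
 br 339 x 0.4967569435196253 0.5280917668472347 y -0.18959676514797175 -0.07757863348388605 z [0.0673 0.0756]
 br 195 x 0.640661478877325 0.6667244038880351 y -0.129657779186946 -0.08668729750051052 z [0.0664 0.0757]
```

View pics/c1.png

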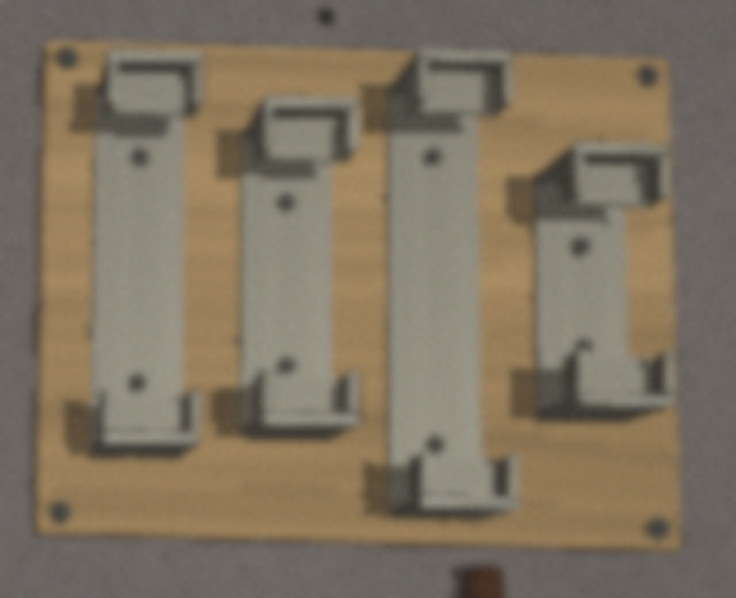

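The crop shows four holders, each with two U-shaped brackets open inwards and turned slightly on the board. Next I refine their centres from the rim points only.

Run:
```python
from h import *
np.set_printoptions(precision=4,suppress=True)
a=-.052; R=np.array([[np.cos(a),-np.sin(a)],[np.sin(a),np.cos(a)]])
L={"long":-.104,"medium":-.170,"longest":-.236,"short":-.302}
for n in("top","side"):
    d=np.load(f"pics/{n}0.npy"); W=cloud(n,d)
    zc=.0705 if n=="top" else .069
    m=(W[...,2]>zc)&(W[...,2]<.082)&(W[...,0]>.44)&(W[...,0]<.69)
    for k,y in L.items():
        q=W[m&(abs(W[...,1]-y)<.031)]
        out=[];C=[]
        for s in(q[:,0]>.56,q[:,0]<=.56):
            b=q[s][:,:2]@R   # board frame
            lo,hi=np.percentile(b,2,axis=0),np.percentile(b,98,axis=0); out+=[lo,hi]
            C.append([(lo[0]+hi[0])/2,(lo[1]+hi[1])/2])
        xo=(out[1][0]+out[2][0])/2; C=np.array(C); cw=R@[C[:,0].mean(),C[:,1].mean()]
        print(n,k,"outer len",out[1][0]-out[2][0],"widths",out[1][1]-out[0][1],out[3][1]-out[2][1],"yawcorr",(C[0]-C[1])[1]/(C[0]-C[1])[0],"centre",cw,"ztop",np.percentile(q[:,2],80))
s=arm.state(); print(s["eef_pos"])
```

```text
top long outer len 0.16707767140461394 widths 0.03875194306925245 0.03992374242697321 yawcorr 0.003897956352753435 centre [ 0.5795 -0.1046] ztop 0.07652489733257713
top medium outer len 0.1395196430272626 widths 0.039401058887710685 0.03873556508908907 yawcorr -0.0015189148535294163 centre [ 0.5719 -0.1702] ztop 0.07667021148184561
top longest outer len 0.1958693599512093 widths 0.040269117726322995 0.03974035958771319 yawcorr 0.00026673779497043976 centre [ 0.5636 -0.2361] ztop 0.07632357561088685
top short outer len 0.11127867959475002 widths 0.040078059824152856 0.03975069541976395 yawcorr -0.0009255862366708166 centre [ 0.5629 -0.3021] ztop 0.07643903298342966
side long outer len 0.16843890754225121 widths 0.0418575892157213 0.04098434931168067 yawcorr 0.0022365812735821986 centre [ 0.5814 -0.1045] ztop 0.07534213022041472
side medium outer len 0.13942249352585645 widths 0.042009715983845425 0.04239930625049845 yawcorr -0.0029037036038026998 centre [ 0.5734 -0.1702] ztop 0.07505435946029604
side longest outer len 0.19492598383953702 widths 0.04259294552495929 0.042467979753488455 yawcorr -0.0057928001125269486 centre [ 0.5649 -0.2355] ztop 0.07546926861181158
side short outer len 0.11176620912737245 widths 0.04191414496829332 0.04302825354697082 yawcorr -0.008091081378710414 centre [ 0.5647 -0.3022] ztop 0.07498293055209129
[ 0.1992 -0.6182  0.2215]
```

```bash
cat > d.py <<'E'
# usage: d.py x y z yaw : shift in tool axes, full rotation vector to "tool down, x at yaw"
import sys,numpy as np
from bench import arm
from scipy.spatial.transform import Rotation as Ro
x,y,z,w=map(float,sys.argv[1:5]); s=arm.state()
R=Ro.from_rotvec(s["tool_rot"]); G=Ro.from_matrix(np.array([[np.cos(w),np.sin(w),0],[np.sin(w),-np.cos(w),0],[0,0,-1]]))
np.set_printoptions(precision=4,suppress=True)
print("t",s["time"],"pos",s["eef_pos"],"shift",R.inv().apply(np.array([x,y,z])-s["eef_pos"]),"rot",(R.inv()*G).as_rotvec(),"w",round(s["gripper_width"],4))
E
python3 d.py .40 -.2 .26 -.009; python3 d.py .551 .1165 .2 -.009
```

```text
t 0.1 pos [ 0.1992 -0.6182  0.2215] shift [ 0.3194 -0.3365 -0.0379] rot [-0.0017  0.0004  0.3208] w 0.0868
t 0.1 pos [ 0.1992 -0.6182  0.2215] shift [ 0.5603 -0.5913  0.0225] rot [-0.0017  0.0004  0.3208] w 0.0868
```

Careful with the scale: shifts go in cm and turns go in units of 0.25 rad. That gives: -0.3 m is -30, 0.285 m is 28.5, 0.321 rad is 1.284.

```bash
echo '3,-3,-1,0,0,0.4,0.044;5.8,-6,-2,0,0,0.8,0.044;8.6,-9,-3,0,0,1.2,0.044;11.5,-12,-3.8,0,0,1.284,0.044;14.3,-15,-3.8,0,0,1.284,0.044;17.1,-18,-3.8,0,0,1.284,0.044;20,-21,-3.8,0,0,1.284,0.044;22.8,-24,-3.8,0,0,1.284,0.044;25.6,-27,-3.8,0,0,1.284,0.044;28.5,-30,-3.8,0,0,1.284,0.044' > rows.txt && python3 -m creep rows.txt 25; python3 d.py .551 .1165 .2 -.009
```

```text
time: 0.93
eef_pos: [0.3781, -0.2449, 0.2603]
tool_rot: [3.141, -0.015, -0.001]
force: [1.7, 0.0, -0.0]
gripper_width: 0.0444
grasp_force: 0.0
t 0.9333 pos [ 0.3781 -0.2449  0.2603] shift [ 0.1695 -0.363   0.0601] rot [ 0.0004  0.0004 -0.0004] w 0.0444
```

```bash
echo '1.7,-3.6,0,0,0,0,0.044;3.4,-7.2,0,0,0,0,0.044;5.1,-10.8,0,0,0,0,0.044;6.8,-14.4,0,0,0,0,0.044;8.5,-18,0,0,0,0,0.044;10.2,-21.6,0,0,0,0,0.044;11.9,-25.2,0,0,0,0,0.044;13.6,-28.8,1,0,0,0,0.044;15.3,-32.4,3,0,0,0,0.044;17,-36.3,4.5,0,0,0,0.044' > rows.txt && python3 -m creep rows.txt;echo '0,0,0,0,0,0,0.044;0,0,0,0,0,0,0.044' > rows.txt && python3 -m creep rows.txt; python3 d.py .551 .1165 .088 -.009
```

```text
time: 1.77
eef_pos: [0.5494, 0.1101, 0.2168]
tool_rot: [3.141, -0.016, 0.001]
force: [0.5, -0.3, 0.1]
gripper_width: 0.0438
grasp_force: 0.0
time: 1.93
eef_pos: [0.5478, 0.1118, 0.2158]
tool_rot: [-3.14, 0.006, 0.006]
force: [0.7, -0.8, 0.7]
gripper_width: 0.0441
grasp_force: 0.0
t 1.9333 pos [0.5478 0.1118 0.2158] shift [ 0.0037 -0.0045  0.1278] rot [-0.0018  0.0041  0.0054] w 0.0441
```

```bash
echo '0.4,-0.45,3,0,0,0,0.044;0.4,-0.45,6,0,0,0,0.044;0.4,-0.45,7,0,0,0,0.044;0.4,-0.45,7,0,0,0,0.044;0.4,-0.45,7,0,0,0,0.044' > rows.txt && python3 -m creep rows.txt; for i in 1 2; do python3 d.py .551 .1165 .088 -.009; echo '0,0,0,0,0,0,0.044' > rows.txt && python3 -m creep rows.txt >/dev/null; done
python3 - <<'E'
from h import *
p,_=arm.snapshot("side"); cv2.imwrite("pics/s1.png",cv2.resize(p[150:300,180:380],None,fx=4,fy=4))
E
```

```text
time: 2.35
eef_pos: [0.5531, 0.1122, 0.1484]
tool_rot: [3.141, -0.017, 0.0]
force: [-0.5, 0.4, 0.7]
gripper_width: 0.0439
grasp_force: 0.0
t 2.35 pos [0.5531 0.1122 0.1484] shift [-0.0021 -0.0043  0.0604] rot [ 0.0008 -0.0002 -0.0019] w 0.0439
t 2.4333 pos [0.5541 0.113  0.1497] shift [-0.0033 -0.0035  0.0616] rot [ 0.0003 -0.0029 -0.0014] w 0.0439
```

View pics/s1.png

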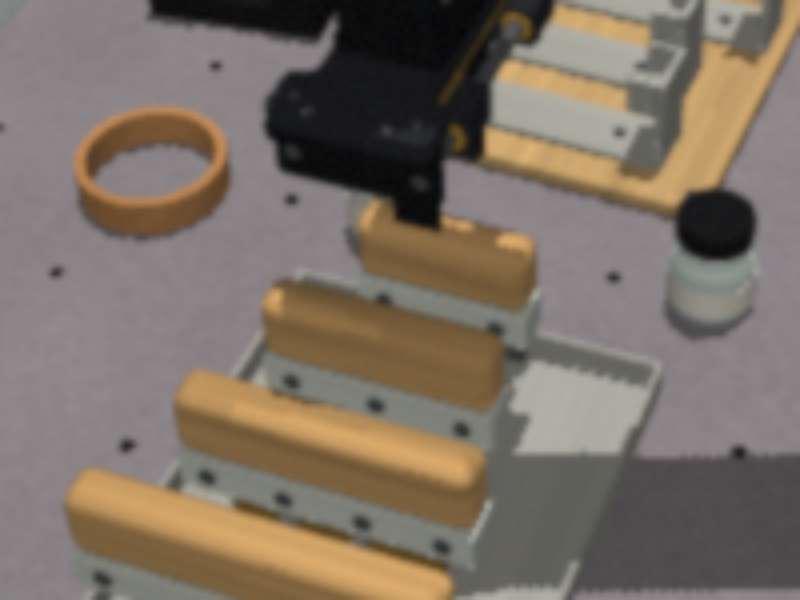

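The gripper sits straddling the short grip near (418,215) in the crop, with clearance to the medium grip. I'll go down and close.

To row units: -0.003 m is -0.3, 0.061 m is 6.1.

```bash
echo '-0.3,-0.35,2,0,0,0,0.044;-0.3,-0.35,4,0,0,0,0.044;-0.3,-0.35,6,0,0,0,0.044;-0.3,-0.35,6.1,0,0,0,0.044;-0.3,-0.35,6.1,0,0,0,0.044;-0.3,-0.35,6.1,0,0,0,0.044' > rows.txt && python3 -m creep rows.txt; for i in 1 2 3; do python3 d.py .551 .1165 .088 -.009; echo '0,0,0,0,0,0,0.044' > rows.txt && python3 -m creep rows.txt |grep force; done
```

```text
time: 3.07
eef_pos: [0.5509, 0.1173, 0.0881]
tool_rot: [-3.141, 0.015, -0.003]
force: [0.1, -0.3, 0.4]
gripper_width: 0.044
grasp_force: 0.0
t 3.0667 pos [0.5509 0.1173 0.0881] shift [0.0001 0.0008 0.0001] rot [-0.0003 -0.0019 -0.0003] w 0.044
force: [-0.0, 0.1, 0.8]
grasp_force: 0.0
t 3.15 pos [0.5512 0.1173 0.0884] shift [-0.0002  0.0008  0.0004] rot [-0.0003 -0.0028 -0.0003] w 0.0441
force: [-0.7, 0.8, 0.3]
grasp_force: 0.0
t 3.2333 pos [0.551  0.1173 0.0882] shift [-0.      0.0008  0.0002] rot [-0.0001 -0.0025 -0.0003] w 0.0439
force: [-1.2, -0.3, -0.5]
grasp_force: 0.0
```

```bash
echo '0,0,0,0,0,0,0.015;0,0,0,0,0,0,0.015;0,0,0,0,0,0,0.015;0,0,0,0,0,0,0.015;0,0,0,0,0,0,0.015;0,0,0,0,0,0,0.015' > rows.txt && python3 -m creep rows.txt 30; python3 d.py .551 .1165 .088 -.009
echo '0,0,-1,0,0,0,0.015;0,0,-3,0,0,0,0.015;0,0,-6,0,0,0,0.015;0,0,-9,0,0,0,0.015;0,0,-12,0,0,0,0.015;0,0,-13.5,0,0,0,0.015;0,0,-13.5,0,0,0,0.015' > rows.txt && python3 -m creep rows.txt ; python3 d.py .5637 -.302 .225 -.052
```

```text
time: 3.82
eef_pos: [0.55, 0.1165, 0.0867]
tool_rot: [3.141, -0.015, -0.0]
force: [-0.3, -2.0, 1.3]
gripper_width: 0.0237
grasp_force: 30.0
t 3.8167 pos [0.55   0.1165 0.0867] shift [ 0.001  -0.     -0.0013] rot [ 0.0008  0.     -0.0005] w 0.0237
time: 4.4
eef_pos: [0.552, 0.1184, 0.2261]
tool_rot: [-3.14, 0.013, -0.011]
force: [0.6, 1.2, -2.3]
gripper_width: 0.0238
grasp_force: 30.0
t 4.4 pos [0.552  0.1184 0.2261] shift [0.0153 0.4203 0.0007] rot [-0.0014 -0.0072  0.0434] w 0.0238
```

```bash
echo '0.1,2,0,0,0,0.02,0.015;0.3,6,0,0,0,0.04,0.015;0.5,10,0,0,0,0.06,0.015;0.7,14,0,0,0,0.08,0.015;0.9,18,0,0,0,0.1,0.015;1,22,0,0,0,0.12,0.015;1.2,26,0,0,0,0.14,0.015;1.3,30,0,0,0,0.16,0.015;1.4,34,0,0,0,0.172,0.015;1.5,38,0,0,0,0.172,0.015' > rows.txt && python3 -m creep rows.txt
echo '0,1.5,0,0,0,0,0.015;0,3,0,0,0,0,0.015;0,4,0,0,0,0,0.015;0,4,0,0,0,0,0.015;0,4,0,0,0,0,0.015;0,4,0,0,0,0,0.015;0,4,0,0,0,0,0.015;0,4,0,0,0,0,0.015' > rows.txt && python3 -m creep rows.txt; python3 d.py .5637 -.302 .135 -.052
```

```text
time: 5.23
eef_pos: [0.5604, -0.2645, 0.2199]
tool_rot: [-3.139, 0.082, 0.003]
force: [0.7, 0.8, -2.2]
gripper_width: 0.0238
grasp_force: 30.0
time: 5.9
eef_pos: [0.5599, -0.3013, 0.222]
tool_rot: [-3.141, 0.078, -0.001]
force: [1.2, 0.5, -1.6]
gripper_width: 0.0238
grasp_force: 30.0
t 5.9 pos [ 0.5599 -0.3013  0.222 ] shift [0.0038 0.0005 0.087 ] rot [-0.     -0.0004  0.0023] w 0.0238
```

To row units: 0.087 m is 8.7, 0.085 m is 8.5, 0.002 rad is 0.008.

```bash
echo '0.2,0,2.5,0,0,0.008,0.015;0.4,0,5,0,0,0.008,0.015;0.4,0,7.5,0,0,0.008,0.015;0.4,0,8.5,0,0,0.008,0.015;0.4,0,8.7,0,0,0.008,0.015;0.4,0,8.7,0,0,0.008,0.015;0.4,0,8.7,0,0,0.008,0.015' > rows.txt && python3 -m creep rows.txt; python3 d.py .5637 -.302 .08 -.052
cat > look.py <<'E'
from h import *; import sys
n,o,u0,u1,v0,v1=sys.argv[1],sys.argv[2],*map(int,sys.argv[3:7])
p,_=arm.snapshot(n); k=min(800/(u1-u0),600/(v1-v0)); cv2.imwrite(f"pics/{o}.png",cv2.resize(p[v0:v1,u0:u1],None,fx=k,fy=k))
E
python3 look.py side s2 240 440 60 210
```

```text
time: 6.48
eef_pos: [0.5644, -0.3034, 0.1364]
tool_rot: [3.139, -0.085, 0.004]
force: [0.5, 0.2, -1.4]
gripper_width: 0.0235
grasp_force: 30.0
t 6.4833 pos [ 0.5644 -0.3034  0.1364] shift [-0.0009 -0.0015  0.0564] rot [ 0.0011 -0.0023 -0.002 ] w 0.0235
```

View pics/s2.png

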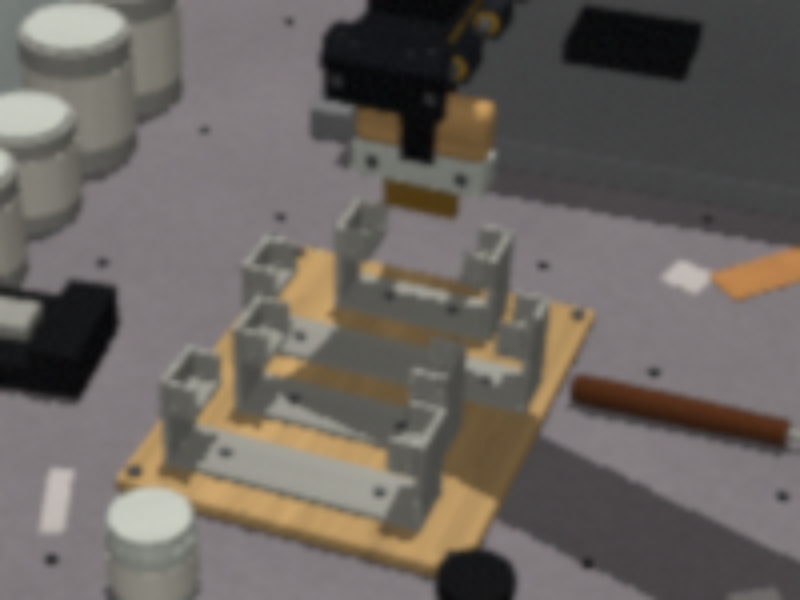

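The short squeegee hangs level over its own holder, with its blade (420,197) between the brackets at (360,220) and (490,245). I'll lower it slowly.

To row units: 0.048 m is 4.8, 0.05 m is 5, -0.001 rad is -0.004.

```bash
echo '-0.1,-0.12,1.2,0,0,-0.004,0.015;-0.1,-0.12,2.4,0,0,-0.004,0.015;-0.1,-0.12,3.4,0,0,-0.004,0.015;-0.1,-0.12,4.2,0,0,-0.004,0.015;-0.1,-0.12,4.8,0,0,-0.004,0.015;-0.1,-0.12,5,0,0,-0.004,0.015;-0.1,-0.12,5,0,0,-0.004,0.015;-0.1,-0.12,5,0,0,-0.004,0.015' > rows.txt && python3 -m creep rows.txt;python3 d.py .5637 -.302 .08 -.052; echo '0,0,0.2,0,0,0,0.015;0,0,0.4,0,0,0,0.015;0,0,0.5,0,0,0,0.015;0,0,0.5,0,0,0,0.015;0,0,0.5,0,0,0,0.015' > rows.txt && python3 -m creep rows.txt;python3 d.py .5637 -.302 .08 -.052
```

```text
time: 7.2
eef_pos: [0.5627, -0.3021, 0.0848]
tool_rot: [3.14, -0.083, 0.0]
force: [0.3, 0.8, -1.8]
gripper_width: 0.0237
grasp_force: 30.0
t 7.2 pos [ 0.5627 -0.3021  0.0848] shift [ 0.001  -0.0001  0.0048] rot [ 0.0001 -0.0003 -0.0011] w 0.0237
time: 7.62
eef_pos: [0.5624, -0.302, 0.0797]
tool_rot: [3.14, -0.083, -0.0]
force: [-0.3, -0.2, -1.9]
gripper_width: 0.0237
grasp_force: 30.0
t 7.6167 pos [ 0.5624 -0.302   0.0797] shift [ 0.0013 -0.0001 -0.0003] rot [ 0.0001  0.     -0.0011] w 0.0237
```

```bash
for i in 1 2 3 ; do echo '0,0,0.07,0,0,0,0.015;0,0,0.07,0,0,0,0.015;0,0,0.07,0,0,0,0.015' > rows.txt && python3 -m creep rows.txt | egrep 'eef|^force'; done
```

```text
eef_pos: [0.5624, -0.302, 0.079]
force: [-0.0, -0.5, -1.7]
eef_pos: [0.5626, -0.3021, 0.0787]
force: [-1.7, 0.5, 1.6]
eef_pos: [0.5626, -0.3021, 0.0787]
force: [-2.3, 1.7, 5.8]
```

Contact at TCP z = 0.0787 and the weight is off the gripper. Release gently and rise.

To row units: -0.14 m is -14, -0.12 m is -12.

```bash
echo '0,0,0,0,0,0,0.03;0,0,0,0,0,0,0.042;0,0,0,0,0,0,0.044;0,0,0,0,0,0,0.044;0,0,-1,0,0,0,0.044;0,0,-4,0,0,0,0.044;0,0,-8,0,0,0,0.044;0,0,-12,0,0,0,0.044;0,0,-14,0,0,0,0.044;0,0,-14,0,0,0,0.044' > rows.txt && python3 -m creep rows.txt; python3 d.py .557 .1816 .215 -.009
```

```text
time: 9.2
eef_pos: [0.5657, -0.3029, 0.2251]
tool_rot: [3.135, -0.083, 0.016]
force: [0.7, -0.8, 0.2]
gripper_width: 0.0438
grasp_force: 0.0
t 9.2 pos [ 0.5657 -0.3029  0.2251] shift [-0.0345 -0.4834  0.0073] rot [ 0.0053 -0.0101 -0.0441] w 0.0438
```

To row units: -0.4 m is -40, -0.36 m is -36, -0.044 rad is -0.176.

```bash
echo '-0.3,-4,0,0,0,-0.02,0.044;-0.6,-8,0,0,0,-0.04,0.044;-0.9,-12,0,0,0,-0.06,0.044;-1.2,-16,0,0,0,-0.08,0.044;-1.5,-20,0,0,0,-0.1,0.044;-1.8,-24,0,0,0,-0.12,0.044;-2.1,-28,0,0,0,-0.14,0.044;-2.4,-32,0,0,0,-0.16,0.044;-2.7,-36,0,0,0,-0.176,0.044;-3,-40,0,0,0,-0.176,0.044' > rows.txt && python3 -m creep rows.txt
echo '-0.1,-4,0,0,0,0,0.044;-0.2,-7,0,0,0,0,0.044;-0.3,-8.3,0,0,0,0,0.044;-0.3,-8.3,0,0,0,0,0.044;-0.3,-8.3,0,0,0,0,0.044;-0.3,-8.3,0,0,0,0,0.044;-0.3,-8.3,0,0,0,0,0.044;-0.3,-8.3,0,0,0,0,0.044' > rows.txt && python3 -m creep rows.txt; python3 d.py .557 .1816 .088 -.009
python3 - <<'E'
from h import *
for n in("top","side"):
    p,d=arm.snapshot(n); W=cloud(n,d); hsv=cv2.cvtColor(p,cv2.COLOR_BGR2HSV)
    m=(cv2.inRange(hsv,(5,90,60),(22,255,255))>0)&(W[...,2]>.07)&(W[...,2]<.16)&(W[...,1]<-.26)
    q=W[m];zt=np.percentile(q[:,2],90); t=q[q[:,2]>zt-.008]; print(n,zt,cv2.minAreaRect((t[:,:2]*1000).astype(np.float32)))
E
python3 look.py side s3 240 440 60 210
```

```text
time: 10.03
eef_pos: [0.5531, 0.1008, 0.2177]
tool_rot: [3.141, -0.014, 0.0]
force: [-0.1, 0.4, 0.3]
gripper_width: 0.044
grasp_force: 0.0
time: 10.7
eef_pos: [0.552, 0.1801, 0.2174]
tool_rot: [3.141, -0.019, -0.0]
force: [-0.2, 0.7, 0.1]
gripper_width: 0.0439
grasp_force: 0.0
t 10.7 pos [0.552  0.1801 0.2174] shift [ 0.005  -0.0017  0.1294] rot [ 0.0008  0.0001 -0.0031] w 0.0439
top 0.11744660982180546 ((563.5587768554688, -299.10009765625), (23.124269485473633, 86.57930755615234), 88.1109619140625)
side 0.11603197125518495 ((563.3168334960938, -296.862548828125), (28.76173973083496, 86.12826538085938), 89.14281463623047)
```

View pics/s3.png

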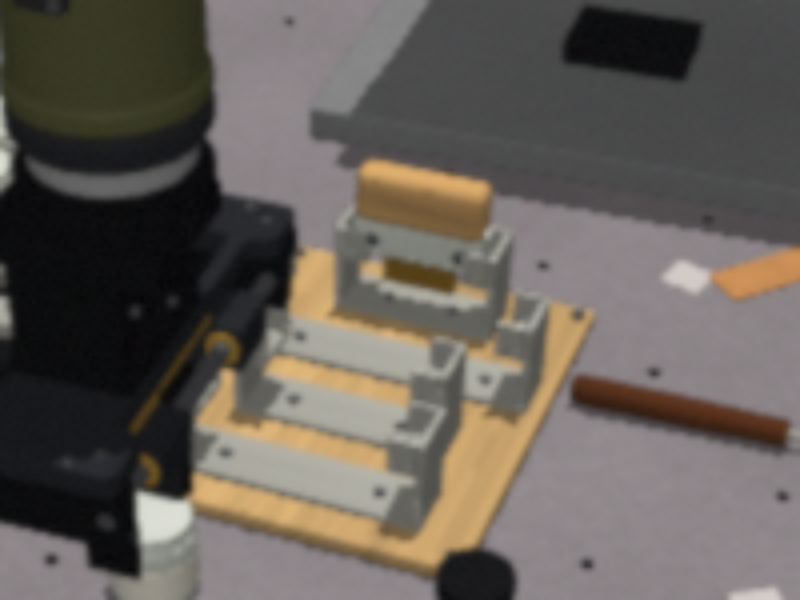

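The short squeegee sits level between its brackets, grip at (425,200) in the crop, top at z = 0.117 as expected. Next is the medium one.

```bash
echo '0.5,-0.15,3,0,0,0,0.044;0.5,-0.15,6,0,0,-0.008,0.044;0.5,-0.15,8,0,0,-0.008,0.044;0.5,-0.15,8,0,0,-0.008,0.044;0.5,-0.15,8,0,0,-0.008,0.044;0.5,-0.15,8,0,0,-0.008,0.044' > rows.txt && python3 -m creep rows.txt;python3 d.py .557 .1816 .088 -.009
```

```text
time: 11.35
eef_pos: [0.5574, 0.1839, 0.1391]
tool_rot: [-3.141, 0.012, -0.003]
force: [0.2, -0.2, 0.5]
gripper_width: 0.0441
grasp_force: 0.0
t 11.35 pos [0.5574 0.1839 0.1391] shift [-0.0005  0.0023  0.051 ] rot [-0.0007 -0.0019  0.0017] w 0.0441
```

```bash
echo '0,0.1,2,0,0,0,0.044;0,0.15,4,0,0,0,0.044;0,0.15,5,0,0,0,0.044;0,0.15,5.1,0,0,0,0.044;0,0.15,5.1,0,0,0,0.044' > rows.txt && python3 -m creep rows.txt;python3 d.py .557 .1816 .088 -.009
echo '0,0,0,0,0,0,0.015;0,0,0,0,0,0,0.015;0,0,0,0,0,0,0.015;0,0,0,0,0,0,0.015;0,0,0,0,0,0,0.015;0,0,0,0,0,0,0.015' > rows.txt && python3 -m creep rows.txt; python3 d.py .557 .1816 .088 -.009
echo '0,0,-1,0,0,0,0.015;0,0,-3,0,0,0,0.015;0,0,-6,0,0,0,0.015;0,0,-9,0,0,0,0.015;0,0,-12,0,0,0,0.015;0,0,-13.5,0,0,0,0.015;0,0,-13.5,0,0,0,0.015;0,0,-13.5,0,0,0,0.015;0,0,-13.5,0,0,0,0.015' > rows.txt && python3 -m creep rows.txt ; python3 d.py .5727 -.170 .225 -.052
```

```text
time: 11.77
eef_pos: [0.5569, 0.1823, 0.0874]
tool_rot: [-3.141, 0.011, -0.001]
force: [-0.7, -0.7, -0.0]
gripper_width: 0.044
grasp_force: 0.0
t 11.7667 pos [0.5569 0.1823 0.0874] shift [ 0.0001  0.0006 -0.0006] rot [-0.0003 -0.0007  0.0018] w 0.044
time: 12.27
eef_pos: [0.5571, 0.1817, 0.0873]
tool_rot: [3.141, -0.012, 0.002]
force: [-0.1, -2.0, 4.8]
gripper_width: 0.024
grasp_force: 30.0
t 12.2667 pos [0.5571 0.1817 0.0873] shift [-0.0001  0.0001 -0.0007] rot [ 0.0006 -0.0012  0.0014] w 0.024
time: 13.02
eef_pos: [0.5554, 0.1816, 0.2198]
tool_rot: [3.141, -0.011, -0.004]
force: [0.3, -0.8, -2.4]
gripper_width: 0.0239
grasp_force: 30.2
t 13.0167 pos [0.5554 0.1816 0.2198] shift [ 0.0197  0.3514 -0.005 ] rot [0.001  0.0028 0.045 ] w 0.0239
```

To row units: 0.35 m is 35, 0.325 m is 32.5, 0.045 rad is 0.18.

```bash
echo '0.1,1.5,0,0,0,0.02,0.015;0.3,5,0,0,0,0.04,0.015;0.5,9,0,0,0,0.06,0.015;0.7,13,0,0,0,0.08,0.015;1,17,0,0,0,0.12,0.015;1.2,21,0,0,0,0.14,0.015;1.5,25,0,0,0,0.16,0.015;1.7,29,0,0,0,0.18,0.015;2,32.5,0,0,0,0.18,0.015;2,35,0,0,0,0.18,0.015' > rows.txt && python3 -m creep rows.txt
echo '0,0,0,0,0,0,0.015;0,0,0,0,0,0,0.015;0,0,0,0,0,0,0.015;0,0,0,0,0,0,0.015;0,0,0,0,0,0,0.015' > rows.txt && python3 -m creep rows.txt; python3 d.py .5727 -.170 .135 -.052
```

```text
time: 13.85
eef_pos: [0.5723, -0.1729, 0.2188]
tool_rot: [3.14, -0.089, -0.006]
force: [0.4, -0.8, -2.6]
gripper_width: 0.0238
grasp_force: 30.2
time: 14.27
eef_pos: [0.574, -0.1661, 0.2212]
tool_rot: [-3.14, 0.077, 0.001]
force: [1.2, 0.5, -1.8]
gripper_width: 0.0238
grasp_force: 30.2
t 14.2667 pos [ 0.574  -0.1661  0.2212] shift [-0.001   0.004   0.0862] rot [-0.0006  0.0007  0.0028] w 0.0238
```

To row units: 0.085 m is 8.5, 0.07 m is 7, 0.002 rad is 0.008.

```bash
echo '0,0.1,2.5,0,0,0.008,0.015;0,0.2,5,0,0,0.008,0.015;0,0.2,7,0,0,0.008,0.015;0,0.2,8.5,0,0,0.008,0.015;0,0.2,8.5,0,0,0.008,0.015;0,0.2,8.5,0,0,0.008,0.015;0,0.2,8.5,0,0,0.008,0.015;0,0.2,8.5,0,0,0.008,0.015' > rows.txt && python3 -m creep rows.txt; python3 d.py .5727 -.170 .084 -.052
```

```text
time: 14.93
eef_pos: [0.5751, -0.1699, 0.1383]
tool_rot: [3.14, -0.084, 0.004]
force: [0.3, 0.2, -1.5]
gripper_width: 0.0238
grasp_force: 30.2
t 14.9333 pos [ 0.5751 -0.1699  0.1383] shift [-0.0025  0.0001  0.0543] rot [ 0.0009 -0.0027 -0.0016] w 0.0238
```

```bash
echo '-0.1,0,1.2,0,0,-0.004,0.015;-0.2,0,2.4,0,0,-0.004,0.015;-0.2,0,3.6,0,0,-0.004,0.015;-0.2,0,4.4,0,0,-0.004,0.015;-0.2,0,5,0,0,-0.004,0.015;-0.2,0,5.3,0,0,-0.004,0.015;-0.2,0,5.3,0,0,-0.004,0.015;-0.2,0,5.3,0,0,-0.004,0.015' > rows.txt && python3 -m creep rows.txt;python3 d.py .5727 -.170 .08 -.052; echo '0,0,0.2,0,0,0,0.015;0,0,0.3,0,0,0,0.015;0,0,0.4,0,0,0,0.015;0,0,0.4,0,0,0,0.015' > rows.txt && python3 -m creep rows.txt;for i in 1 2 3 ; do echo '0,0,0.07,0,0,0,0.015;0,0,0.07,0,0,0,0.015;0,0,0.07,0,0,0,0.015' > rows.txt && python3 -m creep rows.txt | egrep 'eef|^force'; done
```

```text
time: 15.6
eef_pos: [0.5721, -0.17, 0.0836]
tool_rot: [-3.14, 0.083, -0.0]
force: [-0.4, 0.7, -1.5]
gripper_width: 0.0239
grasp_force: 30.2
t 15.6 pos [ 0.5721 -0.17    0.0836] shift [ 0.0006 -0.      0.0036] rot [-0.0001 -0.0002 -0.0011] w 0.0239
time: 15.93
eef_pos: [0.5719, -0.1701, 0.0796]
tool_rot: [3.14, -0.084, 0.0]
force: [-0.7, -0.1, -3.5]
gripper_width: 0.0238
grasp_force: 30.2
eef_pos: [0.572, -0.1701, 0.0794]
force: [-2.0, 0.5, 1.9]
eef_pos: [0.572, -0.1701, 0.0793]
force: [-4.3, -0.2, 6.5]
eef_pos: [0.572, -0.1701, 0.0793]
force: [-5.9, 1.3, 9.1]
```

Contact at 0.0793; release, rise and go to the long one.

To row units: -0.14 m is -14, -0.12 m is -12.

```bash
echo '0,0,0,0,0,0,0.03;0,0,0,0,0,0,0.042;0,0,0,0,0,0,0.044;0,0,0,0,0,0,0.044;0,0,-1,0,0,0,0.044;0,0,-4,0,0,0,0.044;0,0,-8,0,0,0,0.044;0,0,-12,0,0,0,0.044;0,0,-14,0,0,0,0.044;0,0,-14,0,0,0,0.044' > rows.txt && python3 -m creep rows.txt; python3 d.py .5553 .248 .215 -.009
```

```text
time: 17.52
eef_pos: [0.5753, -0.1703, 0.2245]
tool_rot: [3.137, -0.083, 0.016]
force: [0.0, -0.3, 0.3]
gripper_width: 0.0439
grasp_force: 0.0
t 17.5167 pos [ 0.5753 -0.1703  0.2245] shift [-0.0422 -0.4166  0.0077] rot [ 0.0034 -0.0103 -0.044 ] w 0.0439
```

To row units: -0.4 m is -40, -0.36 m is -36, -0.044 rad is -0.176.

```bash
echo '-0.4,-4,0,0,0,-0.02,0.044;-0.8,-8,0,0,0,-0.04,0.044;-1.2,-12,0,0,0,-0.06,0.044;-1.6,-16,0,0,0,-0.08,0.044;-2,-20,0,0,0,-0.1,0.044;-2.4,-24,0,0,0,-0.12,0.044;-2.8,-28,0,0,0,-0.14,0.044;-3.2,-32,0,0,0,-0.16,0.044;-3.6,-36,0,0,0,-0.176,0.044;-4,-40,0,0,0,-0.176,0.044' > rows.txt && python3 -m creep rows.txt
echo '0,-1.6,0,0,0,0,0.044;0,-1.6,3,0,0,0,0.044;0,-1.6,6,0,0,0,0.044;0,-1.6,7.5,0,0,0,0.044;0,-1.6,7.5,0,0,0,0.044;0,-1.6,7.5,0,0,0,0.044;0,-1.6,7.5,0,0,0,0.044;0,-1.6,7.5,0,0,0,0.044' > rows.txt && python3 -m creep rows.txt; python3 d.py .5553 .248 .088 -.009
cat > chk.py <<'E'
from h import *
import sys
lo,hi=map(float,sys.argv[1:3])
for n in("top","side"):
    p,d=arm.snapshot(n); W=cloud(n,d); hsv=cv2.cvtColor(p,cv2.COLOR_BGR2HSV)
    m=(cv2.inRange(hsv,(5,90,60),(22,255,255))>0)&(W[...,2]>.07)&(W[...,2]<.16)&(W[...,1]>lo)&(W[...,1]<hi)
    k,l,s,c=cv2.connectedComponentsWithStats(m.astype(np.uint8))
    for j in range(1,k):
        if s[j,4]<100: continue
        q=W[l==j];zt=np.percentile(q[:,2],90); t=q[q[:,2]>zt-.008]; print(n,round(zt,4),np.round(np.r_[cv2.minAreaRect((t[:,:2]*1000).astype(np.float32))[:2]],1))
E
python3 chk.py -.36 -.05
```

```text
time: 18.35
eef_pos: [0.5527, 0.2332, 0.2174]
tool_rot: [3.141, -0.015, 0.0]
force: [0.8, 0.2, 0.2]
gripper_width: 0.0438
grasp_force: 0.0
time: 19.02
eef_pos: [0.5543, 0.2481, 0.1443]
tool_rot: [-3.141, 0.015, -0.004]
force: [0.9, -0.6, -0.0]
gripper_width: 0.0444
grasp_force: 0.0
t 19.0167 pos [0.5543 0.2481 0.1443] shift [0.0008 0.0001 0.0563] rot [-0.001  -0.0026 -0.0005] w 0.0444
top 0.1178 [ 572.8 -168.4   24.5  117.2]
top 0.1177 [ 563.5 -299.1   22.1   87.2]
side 0.1158 [ 563.8 -299.    25.9   84.5]
side 0.1161 [ 573.6 -168.    29.   112.7]
```

Both are seated at height 0.117. Now grasp the long one.

To row units: 0.056 m is 5.6, 0.055 m is 5.5.

```bash
echo '0.1,0,2,0,0,0,0.044;0.1,0,4,0,0,0,0.044;0.1,0,5.5,0,0,0,0.044;0.1,0,5.6,0,0,0,0.044;0.1,0,5.6,0,0,0,0.044' > rows.txt && python3 -m creep rows.txt;python3 d.py .5553 .248 .088 -.009
echo '0,0,0,0,0,0,0.015;0,0,0,0,0,0,0.015;0,0,0,0,0,0,0.015;0,0,0,0,0,0,0.015;0,0,0,0,0,0,0.015;0,0,0,0,0,0,0.015' > rows.txt && python3 -m creep rows.txt; python3 d.py .5553 .248 .088 -.009
echo '0,0,-1,0,0,0,0.015;0,0,-3,0,0,0,0.015;0,0,-6,0,0,0,0.015;0,0,-9,0,0,0,0.015;0,0,-12,0,0,0,0.015;0,0,-13.5,0,0,0,0.015;0,0,-13.5,0,0,0,0.015;0,0,-13.5,0,0,0,0.015;0,0,-13.5,0,0,0,0.015' > rows.txt && python3 -m creep rows.txt ; python3 d.py .5803 -.1045 .225 -.052
```

```text
time: 19.53
eef_pos: [0.5542, 0.2473, 0.0865]
tool_rot: [3.141, -0.015, -0.001]
force: [0.0, -0.0, -0.1]
gripper_width: 0.044
grasp_force: 0.0
t 19.5333 pos [0.5542 0.2473 0.0865] shift [ 0.0011 -0.0007 -0.0015] rot [ 0.0003  0.0007 -0.0003] w 0.044
time: 20.03
eef_pos: [0.555, 0.2474, 0.0874]
tool_rot: [3.141, -0.015, 0.002]
force: [-0.8, -1.6, 4.6]
gripper_width: 0.0238
grasp_force: 30.1
t 20.0333 pos [0.555  0.2474 0.0874] shift [ 0.0003 -0.0006 -0.0006] rot [ 0.0002 -0.0014 -0.0005] w 0.0238
time: 20.78
eef_pos: [0.5534, 0.2469, 0.2196]
tool_rot: [3.14, -0.014, -0.004]
force: [0.9, -0.0, -2.6]
gripper_width: 0.024
grasp_force: 30.1
t 20.7833 pos [0.5534 0.2469 0.2196] shift [ 0.0301  0.3512 -0.005 ] rot [0.0014 0.0027 0.0429] w 0.024
```

To row units: 0.351 m is 35.1, 0.325 m is 32.5, 0.043 rad is 0.172.

```bash
echo '0.1,1.5,0,0,0,0.02,0.015;0.4,5,0,0,0,0.04,0.015;0.7,9,0,0,0,0.06,0.015;1.1,13,0,0,0,0.08,0.015;1.5,17,0,0,0,0.12,0.015;1.8,21,0,0,0,0.14,0.015;2.2,25,0,0,0,0.16,0.015;2.6,29,0,0,0,0.172,0.015;2.9,32.5,0,0,0,0.172,0.015;2.9,35.1,0,0,0,0.172,0.015' > rows.txt && python3 -m creep rows.txt
echo '0,0,0,0,0,0,0.015;0,0,0,0,0,0,0.015;0,0,2,0,0,0,0.015;0,0,4.5,0,0,0,0.015;0,0,7,0,0,0,0.015;0,0,8,0,0,0,0.015;0,0,8,0,0,0,0.015;0,0,8,0,0,0,0.015;0,0,8,0,0,0,0.015;0,0,8,0,0,0,0.015' > rows.txt && python3 -m creep rows.txt; python3 d.py .5803 -.1045 .084 -.052
```

```text
time: 21.62
eef_pos: [0.5787, -0.1086, 0.2188]
tool_rot: [3.14, -0.089, -0.006]
force: [-0.4, -0.0, -3.0]
gripper_width: 0.0234
grasp_force: 30.1
time: 22.45
eef_pos: [0.5813, -0.1035, 0.1432]
tool_rot: [3.14, -0.081, 0.004]
force: [0.2, 0.5, -3.0]
gripper_width: 0.0236
grasp_force: 30.1
t 22.45 pos [ 0.5813 -0.1035  0.1432] shift [-0.0012  0.0011  0.0592] rot [ 0.0005 -0.0028  0.0002] w 0.0236
```

```bash
echo '0,0.1,1.2,0,0,0,0.015;0,0.1,2.4,0,0,0,0.015;0,0.1,3.6,0,0,0,0.015;0,0.1,4.6,0,0,0,0.015;0,0.1,5.3,0,0,0,0.015;0,0.1,5.8,0,0,0,0.015;0,0.1,5.8,0,0,0,0.015;0,0.1,5.8,0,0,0,0.015' > rows.txt && python3 -m creep rows.txt;python3 d.py .5803 -.1045 .08 -.052; echo '0,0,0.1,0,0,0,0.015;0,0,0.2,0,0,0,0.015;0,0,0.3,0,0,0,0.015;0,0,0.3,0,0,0,0.015' > rows.txt && python3 -m creep rows.txt;for i in 1 2 3 ; do echo '0,0,0.07,0,0,0,0.015;0,0,0.07,0,0,0,0.015;0,0,0.07,0,0,0,0.015' > rows.txt && python3 -m creep rows.txt | egrep 'eef|^force'; done
```

```text
time: 23.12
eef_pos: [0.5801, -0.1046, 0.0832]
tool_rot: [-3.14, 0.082, 0.001]
force: [-0.8, -1.2, -2.8]
gripper_width: 0.0235
grasp_force: 30.1
t 23.1167 pos [ 0.5801 -0.1046  0.0832] shift [ 0.0002 -0.0001  0.0032] rot [-0.0002  0.0003 -0.    ] w 0.0235
time: 23.45
eef_pos: [0.5801, -0.1048, 0.0806]
tool_rot: [3.14, -0.082, 0.0]
force: [0.0, -0.5, -3.4]
gripper_width: 0.0239
grasp_force: 30.1
eef_pos: [0.5801, -0.1047, 0.0798]
force: [0.3, 0.2, -1.9]
eef_pos: [0.5802, -0.1047, 0.0794]
force: [-0.9, -0.2, 0.2]
eef_pos: [0.5802, -0.1048, 0.0794]
force: [-3.5, -0.1, 5.6]
```

To row units: -0.14 m is -14, -0.12 m is -12.

```bash
echo '0,0,0,0,0,0,0.03;0,0,0,0,0,0,0.042;0,0,0,0,0,0,0.044;0,0,0,0,0,0,0.044;0,0,-1,0,0,0,0.044;0,0,-4,0,0,0,0.044;0,0,-8,0,0,0,0.044;0,0,-12,0,0,0,0.044;0,0,-14,0,0,0,0.044;0,0,-14,0,0,0,0.044' > rows.txt && python3 -m creep rows.txt; python3 d.py .5577 .3135 .215 -.009
```

```text
time: 25.03
eef_pos: [0.5835, -0.1046, 0.2253]
tool_rot: [3.138, -0.081, 0.016]
force: [1.2, -0.7, -0.1]
gripper_width: 0.0441
grasp_force: 0.0
t 25.0333 pos [ 0.5835 -0.1046  0.2253] shift [-0.0475 -0.4162  0.0089] rot [ 0.0024 -0.0105 -0.0429] w 0.0441
```

To row units: -0.4 m is -40, -0.36 m is -36, -0.043 rad is -0.172.

```bash
echo '-0.4,-4,0,0,0,-0.02,0.044;-0.9,-8,0,0,0,-0.04,0.044;-1.3,-12,0,0,0,-0.06,0.044;-1.8,-16,0,0,0,-0.08,0.044;-2.2,-20,0,0,0,-0.1,0.044;-2.7,-24,0,0,0,-0.12,0.044;-3.1,-28,0,0,0,-0.14,0.044;-3.6,-32,0,0,0,-0.16,0.044;-4,-36,0,0,0,-0.172,0.044;-4.5,-40,0,0,0,-0.172,0.044' > rows.txt && python3 -m creep rows.txt
echo '0,-1.6,0,0,0,0,0.044;0,-1.6,3,0,0,0,0.044;0,-1.6,6,0,0,0,0.044;0,-1.6,7.5,0,0,0,0.044;0,-1.6,7.5,0,0,0,0.044;0,-1.6,7.5,0,0,0,0.044;0,-1.6,7.5,0,0,0,0.044;0,-1.6,7.5,0,0,0,0.044' > rows.txt && python3 -m creep rows.txt; python3 d.py .5577 .3135 .088 -.009; python3 chk.py -.36 -.05
```

```text
time: 25.87
eef_pos: [0.5557, 0.2986, 0.2183]
tool_rot: [3.141, -0.015, 0.0]
force: [1.4, -0.2, 0.3]
gripper_width: 0.044
grasp_force: 0.0
time: 26.53
eef_pos: [0.5571, 0.3137, 0.1453]
tool_rot: [-3.14, 0.015, -0.004]
force: [0.2, 0.8, 0.8]
gripper_width: 0.044
grasp_force: 0.0
t 26.5333 pos [0.5571 0.3137 0.1453] shift [0.0005 0.0003 0.0573] rot [-0.0014 -0.0025 -0.0005] w 0.044
top 0.1179 [ 579.9 -102.7   22.6  143.4]
top 0.1178 [ 572.8 -168.4   24.5  117.3]
top 0.1177 [ 563.6 -299.2   22.8   86.9]
side 0.1158 [ 564.2 -296.9   26.6   85.6]
side 0.1162 [ 578.  -134.6   89.8  139.8]
```

Careful with the scale: shifts go in cm and turns go in units of 0.25 rad. That gives: 0.057 m is 5.7, 0.055 m is 5.5.

```bash
echo '0.1,0,2,0,0,0,0.044;0.1,0,4,0,0,0,0.044;0.1,0,5.5,0,0,0,0.044;0.1,0,5.7,0,0,0,0.044;0.1,0,5.7,0,0,0,0.044' > rows.txt && python3 -m creep rows.txt;python3 d.py .5577 .3135 .088 -.009
echo '0,0,0,0,0,0,0.015;0,0,0,0,0,0,0.015;0,0,0,0,0,0,0.015;0,0,0,0,0,0,0.015;0,0,0,0,0,0,0.015;0,0,0,0,0,0,0.015' > rows.txt && python3 -m creep rows.txt; python3 d.py .5577 .3135 .088 -.009
echo '0,0,-1,0,0,0,0.015;0,0,-3,0,0,0,0.015;0,0,-6,0,0,0,0.015;0,0,-9,0,0,0,0.015;0,0,-12,0,0,0,0.015;0,0,-13.8,0,0,0,0.015;0,0,-13.8,0,0,0,0.015;0,0,-13.8,0,0,0,0.015;0,0,-13.8,0,0,0,0.015' > rows.txt && python3 -m creep rows.txt ; python3 d.py .5642 -.236 .225 -.052
```

```text
time: 27.05
eef_pos: [0.5567, 0.3127, 0.0857]
tool_rot: [3.141, -0.015, -0.002]
force: [1.2, 0.3, 0.2]
gripper_width: 0.0437
grasp_force: 0.0
t 27.05 pos [0.5567 0.3127 0.0857] shift [ 0.001  -0.0008 -0.0023] rot [ 0.0008  0.0016 -0.0002] w 0.0437
time: 27.55
eef_pos: [0.5577, 0.3132, 0.0872]
tool_rot: [-3.141, 0.015, -0.002]
force: [-0.5, -1.4, 4.2]
gripper_width: 0.0236
grasp_force: 29.9
t 27.55 pos [0.5577 0.3132 0.0872] shift [ 0.     -0.0003 -0.0008] rot [-0.0002 -0.0012 -0.0003] w 0.0236
time: 28.3
eef_pos: [0.5563, 0.3122, 0.2223]
tool_rot: [3.14, -0.014, -0.004]
force: [-0.5, -0.2, -4.4]
gripper_width: 0.0238
grasp_force: 29.9
t 28.3 pos [0.5563 0.3122 0.2223] shift [ 0.0129  0.5482 -0.0017] rot [0.002  0.0027 0.0429] w 0.0238
```

To row units: 0.37 m is 37, 0.33 m is 33, 0.043 rad is 0.172.

```bash
echo '0,1.5,0,0,0,0.02,0.015;0.1,5,0,0,0,0.04,0.015;0.2,9,0,0,0,0.06,0.015;0.3,13,0,0,0,0.08,0.015;0.4,17,0,0,0,0.12,0.015;0.5,21,0,0,0,0.14,0.015;0.6,25,0,0,0,0.16,0.015;0.7,29,0,0,0,0.172,0.015;0.8,33,0,0,0,0.172,0.015;0.9,37,0,0,0,0.172,0.015' > rows.txt && python3 -m creep rows.txt
echo '0,4,0,0,0,0,0.015;0,8,0,0,0,0,0.015;0,12,0,0,0,0,0.015;0,15,0,0,0,0,0.015;0,17,0,0,0,0,0.015;0,17.8,0,0,0,0,0.015;0,17.8,0,0,0,0,0.015;0,17.8,0,0,0,0,0.015;0,17.8,0,0,0,0,0.015;0,17.8,0,0,0,0,0.015' > rows.txt && python3 -m creep rows.txt; python3 d.py .5642 -.236 .14 -.052
```

```text
time: 29.13
eef_pos: [0.561, -0.0592, 0.222]
tool_rot: [-3.14, 0.082, 0.006]
force: [0.6, 0.1, -3.6]
gripper_width: 0.0236
grasp_force: 29.9
time: 29.97
eef_pos: [0.554, -0.2319, 0.2243]
tool_rot: [-3.14, 0.076, 0.0]
force: [0.4, 0.2, -2.6]
gripper_width: 0.024
grasp_force: 29.9
t 29.9667 pos [ 0.554  -0.2319  0.2243] shift [0.0104 0.0037 0.0843] rot [-0.0008  0.0001  0.0037] w 0.024
```

```bash
echo '0.5,0.1,2,0,0,0.004,0.015;1,0.2,4.5,0,0,0.004,0.015;1,0.3,7,0,0,0.004,0.015;1,0.3,8.2,0,0,0.004,0.015;1,0.3,8.2,0,0,0.004,0.015;1,0.3,8.2,0,0,0.004,0.015;1,0.3,8.2,0,0,0.004,0.015;1,0.3,8.2,0,0,0.004,0.015' > rows.txt && python3 -m creep rows.txt; python3 d.py .5642 -.236 .084 -.052
```

```text
time: 30.63
eef_pos: [0.5646, -0.2384, 0.1445]
tool_rot: [3.139, -0.083, 0.005]
force: [0.3, -0.4, -3.5]
gripper_width: 0.0239
grasp_force: 29.9
t 30.6333 pos [ 0.5646 -0.2384  0.1445] shift [-0.0007 -0.0024  0.0605] rot [ 0.0014 -0.0031 -0.0008] w 0.0239
```

To row units: 0.01 m is 1, 0.005 m is 0.5.

```bash
echo '-0.1,-0.1,0.5,0,0,0,0.015;-0.1,-0.2,1,0,0,0,0.015;-0.1,-0.2,1,0,0,0,0.015;-0.1,-0.2,1,0,0,0,0.015;-0.1,-0.2,1,0,0,0,0.015' > rows.txt && python3 -m creep rows.txt; python3 d.py .5642 -.236 .084 -.052
```

```text
time: 31.05
eef_pos: [0.5624, -0.2362, 0.1323]
tool_rot: [3.14, -0.083, -0.0]
force: [0.3, -0.4, -3.3]
gripper_width: 0.0238
grasp_force: 29.9
t 31.05 pos [ 0.5624 -0.2362  0.1323] shift [ 0.0018 -0.0003  0.0483] rot [ 0.0001  0.0001 -0.0012] w 0.0238
```

```bash
python3 look.py side s4 240 440 60 210
```

```text
(no output)
```

View pics/s4.png

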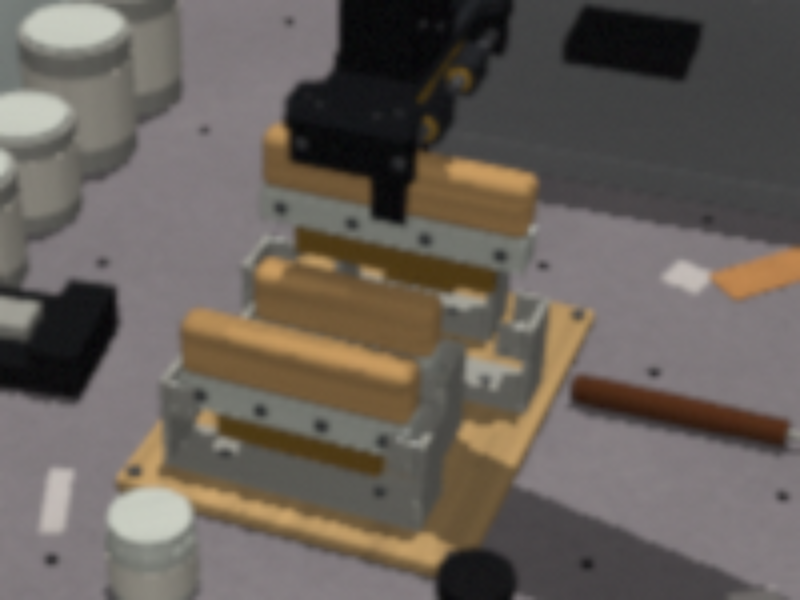

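The longest squeegee hangs level between its brackets (265,255) and (530,310). The long and medium ones are seated. Lower it.

To row units: 0.012 m is 1.2, 0.051 m is 5.1, -0.001 rad is -0.004.

```bash
echo '0.1,0,1.2,0,0,-0.004,0.015;0.15,0,2.4,0,0,-0.004,0.015;0.15,0,3.4,0,0,-0.004,0.015;0.15,0,4.2,0,0,-0.004,0.015;0.15,0,4.7,0,0,-0.004,0.015;0.15,0,5,0,0,-0.004,0.015;0.15,0,5.1,0,0,-0.004,0.015;0.15,0,5.1,0,0,-0.004,0.015' > rows.txt && python3 -m creep rows.txt;python3 d.py .5642 -.236 .08 -.052; for i in 1 2 3 4; do echo '0,0,0.07,0,0,0,0.015;0,0,0.07,0,0,0,0.015;0,0,0.07,0,0,0,0.015' > rows.txt && python3 -m creep rows.txt | egrep 'eef|^force'; done
```

```text
time: 31.77
eef_pos: [0.564, -0.2363, 0.0813]
tool_rot: [-3.14, 0.082, 0.0]
force: [-0.2, 0.2, -3.9]
gripper_width: 0.0239
grasp_force: 29.9
t 31.7667 pos [ 0.564  -0.2363  0.0813] shift [ 0.0002 -0.0003  0.0013] rot [-0.      0.     -0.0001] w 0.0239
eef_pos: [0.5642, -0.2364, 0.0812]
force: [-0.0, 0.1, -3.1]
eef_pos: [0.5639, -0.2363, 0.0801]
force: [-0.2, 0.2, -3.6]
eef_pos: [0.564, -0.2363, 0.0794]
force: [0.3, 0.0, -2.8]
eef_pos: [0.564, -0.2364, 0.0792]
force: [-2.9, 1.3, 3.2]
```

Contact; release, rise, then move aside to look.

To row units: -0.16 m is -16, -0.15 m is -15.

```bash
echo '0,0,0,0,0,0,0.03;0,0,0,0,0,0,0.042;0,0,0,0,0,0,0.044;0,0,0,0,0,0,0.044;0,0,-1,0,0,0,0.044;0,0,-4,0,0,0,0.044;0,0,-8,0,0,0,0.044;0,0,-12,0,0,0,0.044;0,0,-15,0,0,0,0.044;0,0,-16,0,0,0,0.044' > rows.txt && python3 -m creep rows.txt; echo '0,-4,0,0,0,0,0.044;0,-8,0,0,0,0,0.044;0,-12,0,0,0,0,0.044;0,-16,0,0,0,0,0.044;0,-20,0,0,0,0,0.044;0,-24,0,0,0,0,0.044;0,-28,0,0,0,0,0.044;0,-32,0,0,0,0,0.044;0,-35,0,0,0,0,0.044;0,-37,0,0,0,0,0.044' > rows.txt && python3 -m creep rows.txt; echo '0,0,0,0,0,0,0.044;0,0,0,0,0,0,0.044;0,0,0,0,0,0,0.044;0,0,0,0,0,0,0.044' > rows.txt && python3 -m creep rows.txt; python3 chk.py -.36 -.05; python3 look.py side s5 200 440 60 240;python3 look.py top t5 280 500 110 275
```

```text
time: 33.6
eef_pos: [0.5666, -0.2366, 0.2455]
tool_rot: [3.137, -0.081, 0.014]
force: [0.2, 0.7, 0.7]
gripper_width: 0.0438
grasp_force: 0.0
time: 34.43
eef_pos: [0.5821, 0.1381, 0.2388]
tool_rot: [-3.139, 0.074, 0.0]
force: [0.7, -0.1, 0.4]
gripper_width: 0.0442
grasp_force: 0.0
time: 34.77
eef_pos: [0.5835, 0.131, 0.2383]
tool_rot: [3.139, -0.086, -0.0]
force: [-0.3, 0.0, -0.2]
gripper_width: 0.0436
grasp_force: 0.0
top 0.1179 [ 580.  -102.6   22.5  143.6]
top 0.1176 [ 564.  -234.7   24.5  169.9]
top 0.1176 [ 573.  -168.6   24.3  117.1]
top 0.1175 [ 563.5 -299.3   22.6   87.6]
side 0.1161 [ 566.1 -199.5  221.6  167.1]
```

View pics/t5.png

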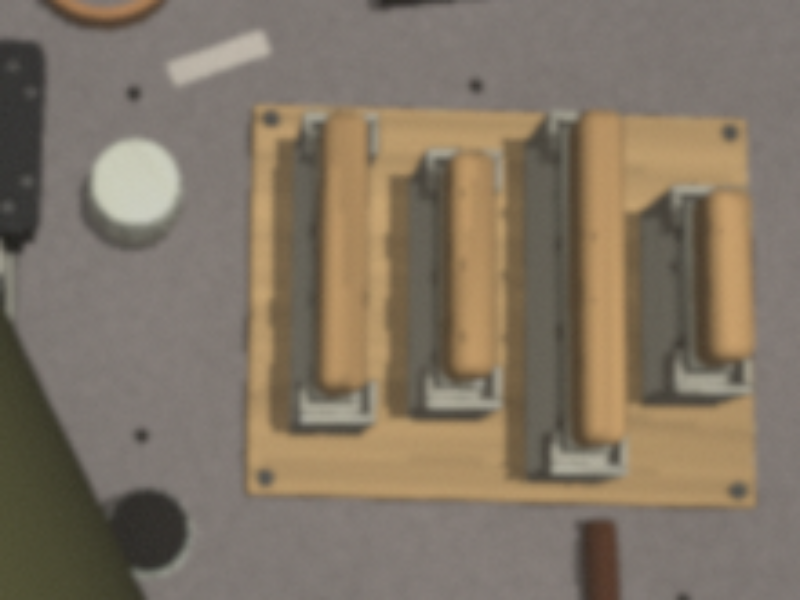

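View pics/s5.png

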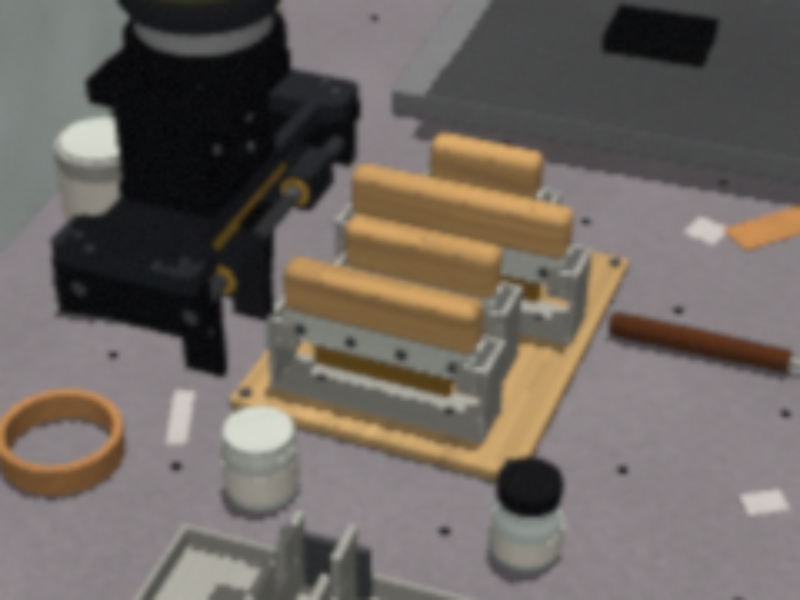

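Both views show all four squeegees seated level and grip up in their own holders (crop columns 345, 470, 600 and 730 in the top view). The tin (135,185) and jar (150,530) are standing in place, and the robot is clear.

```bash
python3 -c "
from bench import arm
print(arm.hand_in())"
```

```text
the job is handed in; nothing more can be done
None
```

All four squeegees are seated grip up in the holders made for their lengths, the ink tin and jar were left standing where they were, and the job was handed in at about 35 s.

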